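# Pin the lid back onto the reef-tank media box

## Robot

A 7-joint arm with a two-finger parallel gripper is mounted at the origin on the work surface. World frame = base frame: x ahead of the robot, y to its left, z up, the work surface at z = 0. Lengths are in m, angles in rad, forces in N, time in s.
With the tool pointing down it reaches from about 0.4 to 0.85 m from the base axis. Payload 10.4 kg.
Tool frame: the origin (TCP) lies on the front face of the gripper's body, between the roots of the fingers; the fingertips stand 70 mm ahead of it and the grasp point (between the pads) lies 51 mm ahead of it (grasp_offset is the distance from the TCP to the grasp point, in m); z points along the fingers, y is the direction in which the jaws open and shut (so a half turn about z gives the same grasp; the last joint's range is limited). The gripper opens to 87 mm and grips with 3 to 60 N. Pads are 19 mm wide; open, the fingers measure 117 mm over their backs; the gripper's body (75 mm by 190 mm) begins 51 mm behind the grasp point.
Start: joints at [-1.166, 0.332, -0.065, 1.46, 0.022, 1.35, -0.088], TCP at [0.259, 0.569, 0.292] pointing down, gripper open.
Joint ranges: [-2.6, 2.6], [-0.5, 2.12], [-1.47, 1.34], [0.16, 2.42], [-1.27, 4.41], [0.06, 2.06], [-2.6, 2.6]. Speed limits (rad/s): [2.22, 2.22, 2.79, 2.79, 3.14, 3.14, 3.14].

## Interface

Orientations are given as a unit quaternion [x, y, z, w].
In Python, from bench import * gives the robot as it stands. The module is installed in compiled form; this text tells all that it offers.
- The arm moves only by the tool arm_command, never from a script. Its argument "commands" is a list of rows, each a list of 3 entries, a list of its own where there are three numbers: the opening in per cent of the stroke, from 0 (shut) to 100 (fully open), then the shift along the tool's x, y, z in m, then the turn, a rotation vector about the tool's x, y, z in rad. A call has exactly 10 rows; each row is the pose to reach, as a shift and turn from the pose commanded when the call began, along the tool's axes at that moment; what a row does not reach only later rows make up. A row lasts 1/12 s, in which the tool goes at most 41.7 mm and 7.16 degrees, less where a joint would pass 70% of its speed; a pose out of reach is approached as far as the arm can. A call with a gripper value outside its range is refused whole. The fingers move at their own pace and stop on an object; "squeeze" is the grip in N (left out, the last holds). Time passes only in rows, so rows that repeat a pose let the fingers close, or fill a call up. It gives the time, the measured TCP pose, the force and the opening at its end, in the units of the state.
- read_state(): the state, without advancing time (a new reading comes with each control period).
- camera(name): name is "scene" or "side" or "wrist"; returns a dict with "pixels" (420x560x3 uint8, red, green, blue), "fx", "fy", "cx", "cy" (pixels), "dist_coeffs" ([k1, k2, p1, p2, k3] as OpenCV has them; the pictures are not rectified), "rvec" (rotation vector, rad) and "tvec" (3), from world to camera coordinates, as OpenCV has them; the wrist camera has in their place "mount" (4x4, takes a point from camera to tool coordinates, whose origin is the TCP and whose axes are the flange's). Camera axes: x right, y down, z forward; pixel columns grow to the right and rows downward; lengths in m; the calibration is good to about 2 mm. A picture is of the moment at which its call begins: read the wrist's pose just before it. There is no depth.
- close_job(): hands the job in, once; it reports no verdict.
The state is a dict: "time": time; "joint_positions": joint angles; "joint_vel": joint speeds; "joint_torque": joint torques, N m; "ee_pos": TCP position; "eef_rot": TCP orientation; "ft_force": force on the tool from outside, world axes, zero at the start; "torque": the same for the moment, N m; "width": finger opening in m.
Only numpy, scipy, OpenCV 4.12 (cv2) and the standard library are available. Lean on these libraries where they do the work, as an engineer would, in place of code of your own. Each camera call takes 0.05 s, during which the arm holds its last target.

## Task

The lid of the coral media box is shut and its hinge knuckles are lined up with the box's, but the hinge pin is out. Take the pin that is long enough to pass through all three knuckles and slide it in from the flared end until its grip block is up against the first knuckle, then let go. Leave the short pin lying where it is, and do not shift or lift the lid.

Things in the scene. Friction and masses are not known exactly. Their poses are not given: they have to be found in the camera images.
- hinge_pin: Long black plastic pin, 60 g, lying on the bench: grip block 26 wide (x), 34 long (y), 26 mm high; from its +y face a round rod, 14 mm thick, tip tapered, runs 118 mm along +y. Origin: on the rod's axis, mid-length of the block, 7 mm above its underside (block y -17 to 17, z -7 to 19 mm). Lies on block and rod, z up, in one of two pin places. Grip the block from above across its 26 mm width.
- short_pin: A bystander to leave lying: black pin with the same grip block and 14 mm rod, but the rod is only 55 mm long, too short for the hinge. Origin and axes as for the long pin. The two pins may change places.
- hinge_mouth (a point): Centre of the flared mouth (36 mm) of the hinge, 80 mm above the bench. y: level along the hinge axis, the way the pin goes in; z up; x away from the grey box (150 x 100 x 80 mm high, fixed; its wall 20 mm to -x, its end 8 mm past the mouth). Knuckles 0-34, 38-78 (lid's), 82-108 mm in, bores 24 mm, 32 mm outside. Home: pin's origin 17 mm before the mouth; let go, it drops 5 mm in the bore.
- lid: The loose lid, 350 g, lying shut on the box: clear panel 150 x 100 x 6 mm with a white knob 12 mm high, and the white middle knuckle, already in line. A lip inside the box leaves it about 1.5 mm of play. Origin: centre of the panel's underside, at rim height (80 mm); axes as for the hinge mouth.
Things that resemble listed ones, but are neither listed nor needed, are in the scene too. Leave any white look-alike of the hinge_pin alone.

How it is judged:
At the end, for the whole second after the job is handed in: The long pin is through all three knuckles: its grip block is within 12 mm of the mouth of the first knuckle, its axis within 12 mm (15 mm downwards) and 10 degrees of the hinge axis, and it is let go and at rest (y of hinge_pin in the frame of hinge_mouth above -0.029 m and x of hinge_pin in the frame of hinge_mouth between -0.012 and 0.012 m and z of hinge_pin in the frame of hinge_mouth between -0.015 and 0.012 m and angle between the y axis of hinge_pin and the y axis of hinge_mouth, either way round below 0.175 rad and linear speed of hinge_pin below 0.02 m/s); the robot touches nothing.
It fails at once if the short pin is moved more than 30 mm (distance of short_pin from where it was at the start of the episode above 0.03 m).
It fails at once if the lid is shifted or lifted more than 15 mm (distance of lid from where it was at the start of the episode above 0.015 m).
It also fails if it takes over 42 s, if anything falls off the work surface, if the arm or the gripper's body presses on something with over 40 N, if the wrist force passes 120 N, or if a joint passes its speed limit or range.

## Working session

There is one attempt and no reset: what is moved stays moved. The work goes in short steps, Python scripts to look and compute and a tool call to move; the robot and the scene stay as the last step left them, time stands still between calls to the robot, and variables do not carry over. Pictures are saved under pics/ and viewed, and the job is handed in when it is done.

Besides the shell and the picture viewer there is one more tool, called as name([rows], argument=value, ...), one row to a line, values as JSON. arm_command: Moves the arm, as the interface text tells. Its arguments: {"type":"object","properties":{"commands":{"type":"array","items":{"type":"array"}},"squeeze":{"type":"number"}},"required":["commands"]}

```bash
mkdir -p pics; cat > h.py <<'E'
from bench import *
import numpy as np, cv2, pickle
from scipy.spatial.transform import Rotation as R
def snap(n,tag):
    s=read_state(); c=camera(n); cv2.imwrite(f'pics/{tag}.png',c['pixels'][:,:,::-1])
    if n=='wrist':
        T=np.eye(4);T[:3,:3]=R.from_quat(s['eef_rot']).as_matrix();T[:3,3]=s['ee_pos']
        M=T@np.array(c['mount'])
    else:
        Rm=cv2.Rodrigues(np.array(c['rvec'],float))[0];M=np.eye(4);M[:3,:3]=Rm.T;M[:3,3]=-Rm.T@np.array(c['tvec'],float).ravel()
    c['M']=M; pickle.dump(c,open(f'pics/{tag}.pkl','wb')); return c
def load(tag): return pickle.load(open(f'pics/{tag}.pkl','rb'))
def K(c): return np.array([[c['fx'],0,c['cx']],[0,c['fy'],c['cy']],[0,0,1.]])
def ray(c,px):
    u=cv2.undistortPoints(np.array(px,float).reshape(-1,1,2),K(c),np.array(c['dist_coeffs'],float)).reshape(-1,2)
    d=np.c_[u,np.ones(len(u))]@c['M'][:3,:3].T
    return c['M'][:3,3],d
def at_z(c,px,z):
    o,d=ray(c,px); return o+d*((z-o[2])/d[:,2])[:,None]
def proj(c,P):
    Mi=np.linalg.inv(c['M']); return cv2.projectPoints(np.array(P,float).reshape(-1,1,3),cv2.Rodrigues(Mi[:3,:3])[0],Mi[:3,3],K(c),np.array(c['dist_coeffs'],float))[0].reshape(-1,2)
def crop(tag,x,y,w,h,k,out):
    im=cv2.imread(f'pics/{tag}.png')[y:y+h,x:x+w]; cv2.imwrite(f'pics/{out}.png',cv2.resize(im,None,fx=k,fy=k,interpolation=cv2.INTER_CUBIC))
def tri(c1,p1,c2,p2):
    o1,d1=ray(c1,[p1]);o2,d2=ray(c2,[p2]);d1=d1[0]/np.linalg.norm(d1);d2=d2[0]/np.linalg.norm(d2)
    t=np.linalg.lstsq(np.c_[d1,-d2],o2-o1,rcond=None)[0]; a=o1+t[0]*d1;b=o2+t[1]*d2
    return (a+b)/2,np.linalg.norm(a-b)
E
python3 - <<'E'
from h import *
for n in ['scene','side','wrist']:
    c=snap(n,n+'0'); print(n,c['M'].round(3).tolist(),c['fx'])
s=read_state();print(s)
E
```

```text
scene [[0.467, 0.522, -0.714, 1.421], [0.884, -0.297, 0.362, -0.472], [-0.023, -0.8, -0.6, 0.73], [0.0, 0.0, 0.0, 1.0]] 465.6627229771692
side [[-0.937, -0.195, 0.288, 0.39], [-0.348, 0.5, -0.793, 0.67], [0.01, -0.844, -0.537, 0.589], [0.0, 0.0, 0.0, 1.0]] 400.74116355069185
wrist [[0.415, 0.875, 0.25, 0.191], [0.91, -0.398, -0.117, 0.598], [-0.002, 0.276, -0.961, 0.384], [0.0, 0.0, 0.0, 1.0]] 339.7713915769173
{'time': 0.15, 'joint_positions': array([-1.16557813,  0.33269198, -0.0647069 ,  1.46072192,  0.02157282,
        1.34992287, -0.08851098]), 'joint_vel': array([ 0.00014049, -0.00139867,  0.00017168, -0.00095206,  0.00112139,
        0.00020502,  0.00147769]), 'joint_torque': array([ 3.31641186e-04, -6.23631692e+01,  2.46350752e-02, -3.90145254e+01,
       -6.11487287e-02,  3.73654766e-02,  1.09601665e-04]), 'ee_pos': array([0.25920115, 0.56847916, 0.29167101]), 'eef_rot': array([ 2.12278590e-01,  9.77209048e-01, -5.14975612e-04, -1.03050069e-04]), 'ft_force': array([-0.45989264, -1.39434543, -0.0287408 ]), 'torque': array([ 0.01833195, -0.00620423, -0.00506509]), 'width': 0.08693557750834228}
```

View pics/scene0.png

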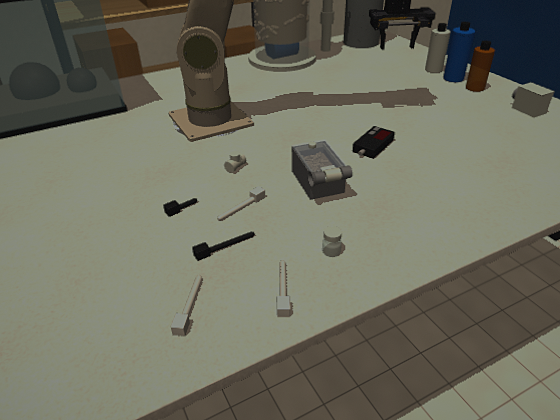

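View pics/side0.png

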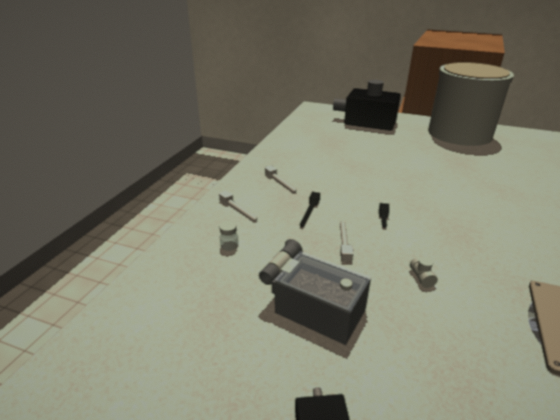

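View pics/wrist0.png

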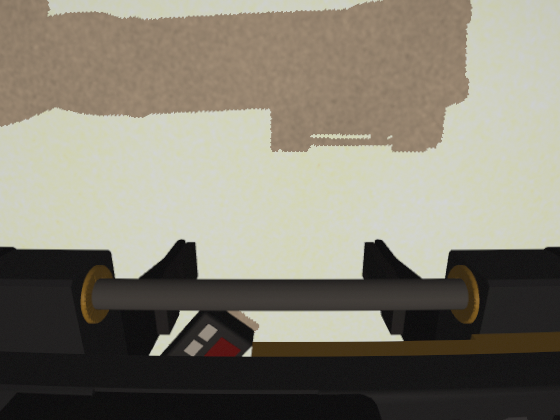

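The scene view shows the long black pin at (203,250) with its tip at (254,235). The short black pin is at (172,208), and white look-alikes are at (283,290), (185,310) and (245,203). The grey box with the hinge is at (320,170).

```bash
python3 - <<'E'
from h import *
crop('scene0',275,125,100,75,8,'c1');crop('scene0',155,185,110,80,7,'c2');crop('side0',250,230,130,105,6,'c3');crop('side0',290,180,110,60,7,'c4')
E
```

```text
(no output)
```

View pics/c1.png

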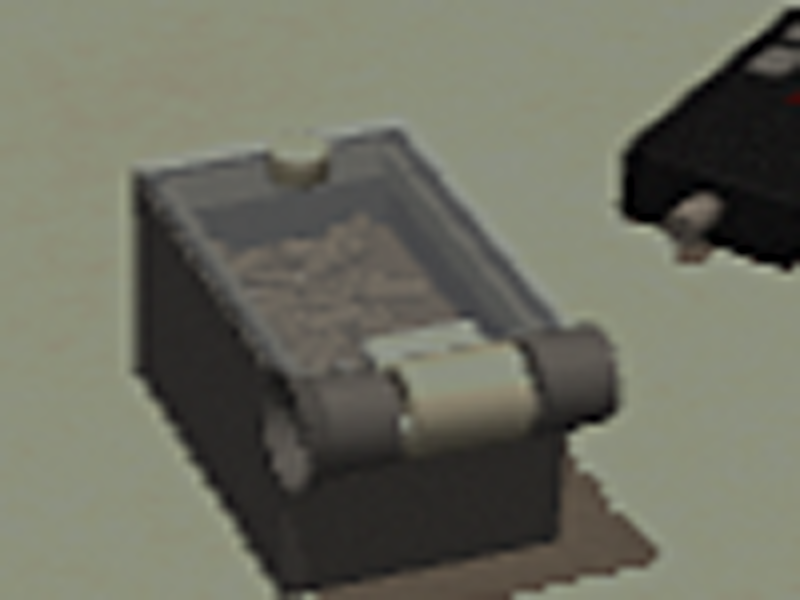

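View pics/c2.png

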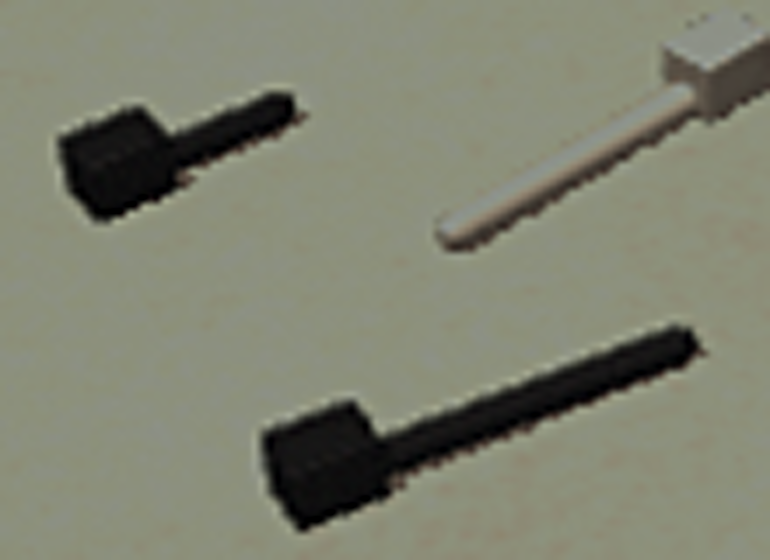

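View pics/c3.png

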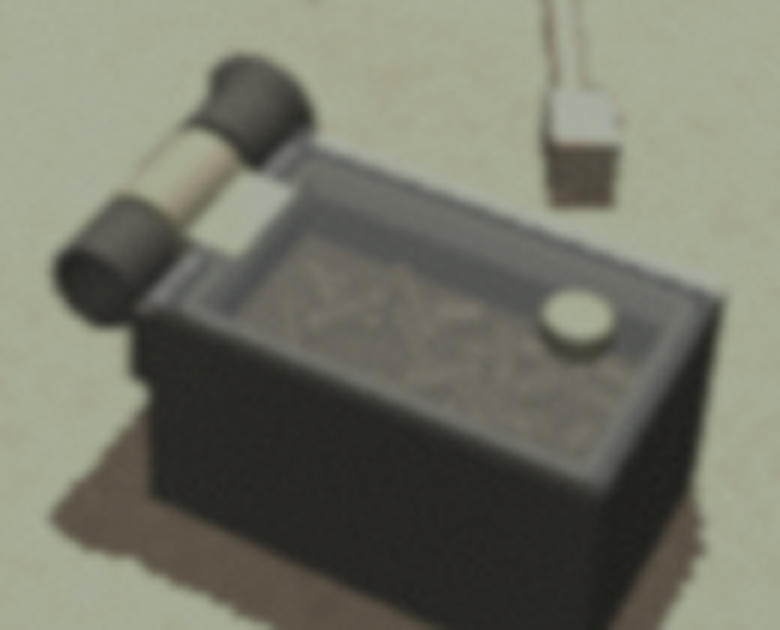

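View pics/c4.png

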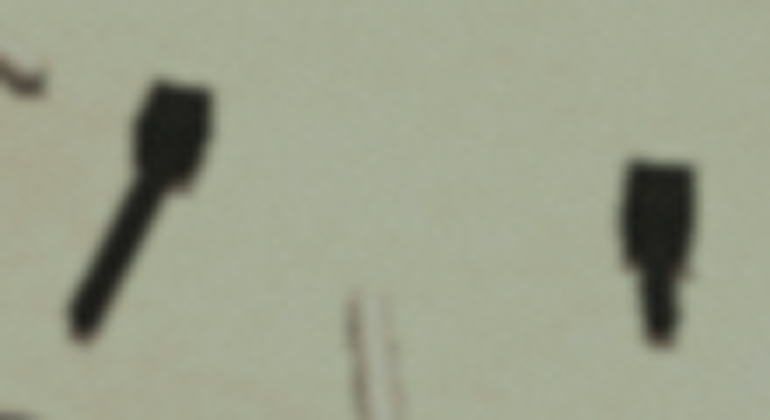

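```bash
python3 - <<'E'
from h import *
from scipy.optimize import least_squares
s=load('scene0');d=load('side0')
def Bx(p): return np.array([[np.cos(p[2]),-np.sin(p[2]),0,p[0]],[np.sin(p[2]),np.cos(p[2]),0,p[1]],[0,0,1,.08],[0,0,0,1]])
def tr(T,P): P=np.array(P);return P@T[:3,:3].T+T[:3,3]
S=lambda a:[(275+x/8,125+y/8) for x,y in a]
D=lambda a:[(250+x/6,230+y/6) for x,y in a]
# hinge frame pts
ptsS=[(-.02,.008,-.08),(-.17,.008,-.08),(-.02,.108,-.08),(0,0,0)]
pxS=S([(283,592),(135,375),(557,540),(288,445)])
ptsD=[(-.02,.108,-.08),(-.17,.108,-.08),(0,.108,0)]
pxD=D([(152,497),(597,640),(90,280)])
def f(p):
    T=Bx(p); return np.r_[(proj(s,tr(T,ptsS))-pxS).ravel(),(proj(d,tr(T,ptsD))-pxD).ravel()]
r=least_squares(f,[.6,.1,.0]);print('hinge mouth',r.x,r.fun.round(1))
# pin: origin; rod axis z=.007 ; block z 0..0.026
C=[(sx*.013,sy*.017,z) for sx in(-1,1) for sy in(-1,1) for z in(-.007,.019)]
S2=lambda a:[(155+x/7,185+y/7) for x,y in a]
D2=lambda a:[(290+x/7,180+y/7) for x,y in a]
for nm,L,ps,pd in [('long',.118,[(262,432),(352,402),(302,530),(690,340)],[(157,80),(212,88),(82,335)]),('short',.055,[(60,138),(140,106),(102,220),(290,106)],[(628,160),(694,162),(660,342)])]:
  def g(p):
    T=Bx(p);T[2,3]=.007
    # scene cam: top corners
    A=[(-.013,-.017,.019),(-.013,.017,.019),(.013,-.017,-.007),(0,.017+L,0)]
    B=[(.013,-.017,.019),(-.013,-.017,.019),(0,.017+L,0)]
    return np.r_[(proj(s,tr(T,A))-S2(ps)).ravel(),(proj(d,tr(T,B))-D2(pd)).ravel()]
  r=least_squares(g,[.7,-.2,0]);print(nm,r.x,r.fun.round(1))
  print(at_z(s,S2(ps)[-1:],.007), at_z(d,D2(pd)[-1:],.007))
E
```

```text
hinge mouth [ 0.60069795  0.04500013 -0.0951478 ] [-0.3  1.8 -4.6  0.7 -1.1 -0.7  0.3 -0.5 -1.  -0.8 -1.4  3.  -0.2  1.5]
long [ 0.63780325 -0.2682038   0.05194349] [-0.8 -1.   0.2 -2.  -0.5  0.1  0.1 -1.5 -1.7 -0.6 -0.5 -0.3 -0.8 -1.5]
[[ 0.63584902 -0.13603711  0.007     ]] [[ 0.62686516 -0.12765353  0.007     ]]
short [ 0.44588528 -0.27631793  0.18050778] [-0.7 -1.2 -0.2 -1.7 -0.2 -0.   0.3 -1.5 -1.  -0.4 -0.6  0.3 -0.5 -1.5]
[[ 0.43903129 -0.20868037  0.007     ]] [[ 0.43071905 -0.19909297  0.007     ]]
```

```bash
cat >> h.py <<'E'
def delta(pos,yaw,pitch=0,s=None):
    "target TCP, tool x at world angle yaw, tool z down; pitch rad"
    s=s or read_state(); R0=R.from_quat(s['eef_rot']).as_matrix()
    x=np.array([np.cos(yaw),np.sin(yaw),0]);z=np.array([0,0,-1.]);Rt=np.c_[x,np.cross(z,x),z]
    return 'shift',(R0.T@(np.array(pos)-s['ee_pos'])).round(4),'turn',R.from_matrix(R0.T@Rt).as_rotvec().round(4)
E
python3 -c "
from h import *
print(delta([.6,.02,.29],np.pi/2-.095))"
```

```text
('shift', array([-0.5376, -0.3577,  0.0021]), 'turn', array([-9.000e-04,  7.000e-04,  1.238e+00]))
```

arm_command([
  [100,[-0.033,-0.022,0],[0,0,0.077]],
  [100,[-0.066,-0.044,0],[0,0,0.155]],
  [100,[-0.099,-0.066,0],[0,0,0.232]],
  [100,[-0.132,-0.088,0],[0,0,0.31]],
  [100,[-0.165,-0.11,0],[0,0,0.387]],
  [100,[-0.198,-0.132,0],[0,0,0.464]],
  [100,[-0.231,-0.154,0],[0,0,0.542]],
  [100,[-0.264,-0.176,0],[0,0,0.62]],
  [100,[-0.297,-0.198,0],[0,0,0.697]],
  [100,[-0.33,-0.22,0],[0,0,0.774]],
])

```text
time: 0.98
ee_pos: [0.4688, 0.2297, 0.2923]
eef_rot: [0.567, 0.824, 0.0, -0.0]
ft_force: [0.7, 1.2, 0.6]
width: 0.0869
```

```bash
python3 -c "
from h import *
print(delta([.6,.02,.29],np.pi/2-.095), read_state()['joint_positions'])"
```

```text
('shift', array([-0.2427,  0.0476,  0.0022]), 'turn', array([ 0.000e+00, -3.000e-04,  4.602e-01])) [-0.78070513  0.09917061  0.25544555  1.74496817 -0.02620536  1.30059631
 -0.15423712]
```

arm_command([
  [100,[-0.035,0.007,0],[0,0,0.066]],
  [100,[-0.07,0.014,0],[0,0,0.132]],
  [100,[-0.105,0.021,0],[0,0,0.198]],
  [100,[-0.14,0.028,0],[0,0,0.264]],
  [100,[-0.175,0.035,0],[0,0,0.33]],
  [100,[-0.21,0.042,0],[0,0,0.396]],
  [100,[-0.243,0.048,0],[0,0,0.46]],
  [100,[-0.243,0.048,0],[0,0,0.46]],
  [100,[-0.243,0.048,0],[0,0,0.46]],
  [100,[-0.243,0.048,0],[0,0,0.46]],
])

```text
time: 1.82
ee_pos: [0.6004, 0.0229, 0.2918]
eef_rot: [0.738, 0.675, -0.0, -0.0]
ft_force: [-0.6, 1.1, 0.4]
width: 0.0868
```

```bash
python3 -c "
from h import *
snap('wrist','w1');print(read_state()['joint_positions'],read_state()['ee_pos'])
print(delta([.638,-.315,.25],np.pi/2+.052))"
```

```text
[-0.49984346  0.2917545   0.47547696  1.55276825 -0.13669093  1.33078759
 -0.09783993] [0.60032161 0.02360203 0.29192629]
('shift', array([-0.3339,  0.0676,  0.0417]), 'turn', array([-0.0007, -0.0007, -0.1409]))
```

View pics/w1.png

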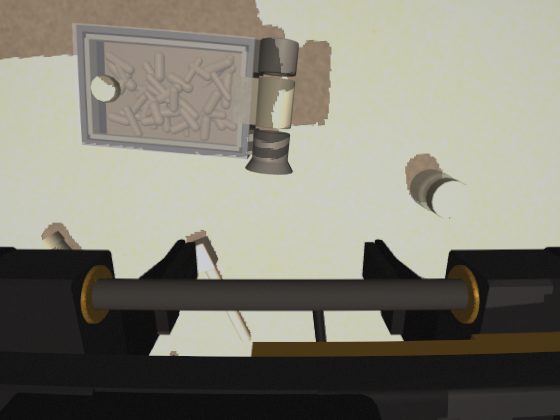

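The wrist view shows the box at (80-255, 25-155). The hinge runs from its flared mouth at (270,168) up to (279,42).

```bash
python3 -c "
from h import *
crop('w1',70,15,240,170,3.33,'c5');crop('w1',235,30,75,150,4,'c6')"
```

```text
(no output)
```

View pics/c5.png

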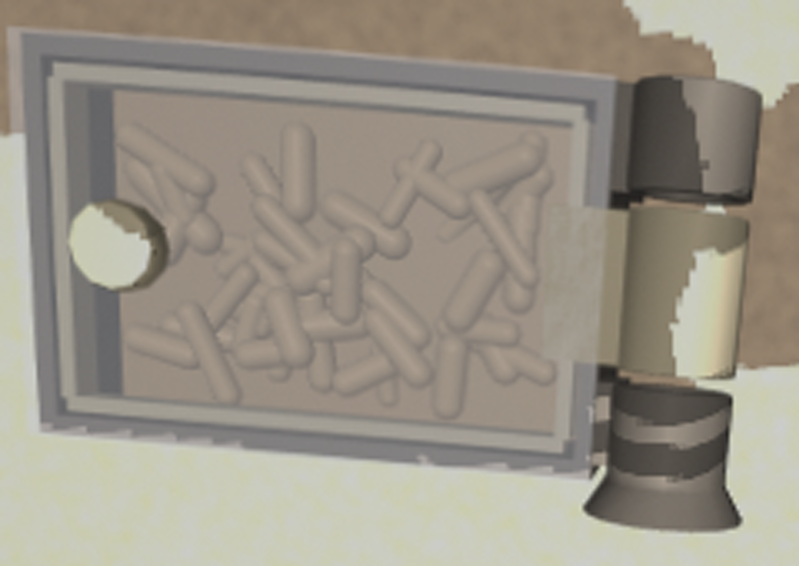

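View pics/c6.png

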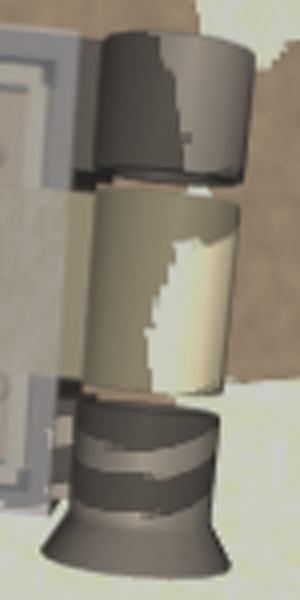

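```bash
cat > fit.py <<'E'
from h import *
from scipy.optimize import least_squares
def Bx(p): return np.array([[np.cos(p[2]),-np.sin(p[2]),0,p[0]],[np.sin(p[2]),np.cos(p[2]),0,p[1]],[0,0,1,.08],[0,0,0,1]])
def tr(T,P): P=np.array(P);return P@T[:3,:3].T+T[:3,3]
E
python3 - <<'E'
from fit import *
w=load('w1')
m=[(235+136/4,30+560/4),(235+180/4,30+46/4)]
P=at_z(w,m,.08);d=P[1]-P[0];print(P,np.linalg.norm(d),'yaw',np.arctan2(-d[0],d[1]))
q=[(70+a/3.33,15+b/3.33) for a,b in [(588,478),(40,432),(10,28),(615,75)]]
for z in (.08,.086):
    Q=at_z(w,q,z);print(z,Q.round(4).tolist(),[np.linalg.norm(Q[i]-Q[(i+1)%4]).round(4) for i in range(4)])
print(at_z(w,[(318,312),(318,340)],.007))
E
```

```text
[[0.59268691 0.04348436 0.08      ]
 [0.61226579 0.14972845 0.08      ]] 0.10803304709016805 yaw -0.18223754090269184
0.08 [[0.5737, 0.0557, 0.08], [0.4268, 0.0821, 0.08], [0.4424, 0.1816, 0.08], [0.5918, 0.1547, 0.08]] [np.float64(0.1492), np.float64(0.1007), np.float64(0.1518), np.float64(0.1007)]
0.086 [[0.5743, 0.0565, 0.086], [0.4304, 0.0824, 0.086], [0.4456, 0.18, 0.086], [0.5921, 0.1536, 0.086]] [np.float64(0.1463), np.float64(0.0987), np.float64(0.1488), np.float64(0.0987)]
[[ 0.63333789 -0.15706177  0.007     ]
 [ 0.6309736  -0.19965389  0.007     ]]
```

Hinge measured: mouth at (0.5925, 0.044) with yaw about -0.178. The measured length of 108 mm matches the given size. Next I'll look at the pin from above.

```bash
python3 -c "
from h import *
print(delta([.635,-.265,.26],np.pi/2+.04))"
```

```text
('shift', array([-0.2844,  0.0602,  0.0317]), 'turn', array([-0.0008, -0.0007, -0.1289]))
```

arm_command([
  [100,[-0.036,0.0075,0.004],[0,0,-0.016]],
  [100,[-0.072,0.015,0.008],[0,0,-0.032]],
  [100,[-0.108,0.0225,0.012],[0,0,-0.048]],
  [100,[-0.144,0.03,0.016],[0,0,-0.064]],
  [100,[-0.18,0.0375,0.02],[0,0,-0.08]],
  [100,[-0.216,0.045,0.024],[0,0,-0.096]],
  [100,[-0.252,0.0525,0.028],[0,0,-0.112]],
  [100,[-0.284,0.06,0.032],[0,0,-0.129]],
  [100,[-0.284,0.06,0.032],[0,0,-0.129]],
  [100,[-0.284,0.06,0.032],[0,0,-0.129]],
])

```text
time: 2.7
ee_pos: [0.6342, -0.2669, 0.2596]
eef_rot: [0.694, 0.72, -0.0, -0.0]
ft_force: [-0.5, 1.2, 0.1]
width: 0.0869
```

```bash
python3 -c "
from h import *
snap('wrist','w2');print(read_state()['ee_pos'],read_state()['joint_vel'].round(3))
crop('w2',200,20,160,240,2.5,'c7')"
```

```text
[ 0.63483738 -0.2649972   0.25987517] [-0.032 -0.016 -0.016  0.004 -0.003  0.001 -0.006]
```

View pics/w2.png

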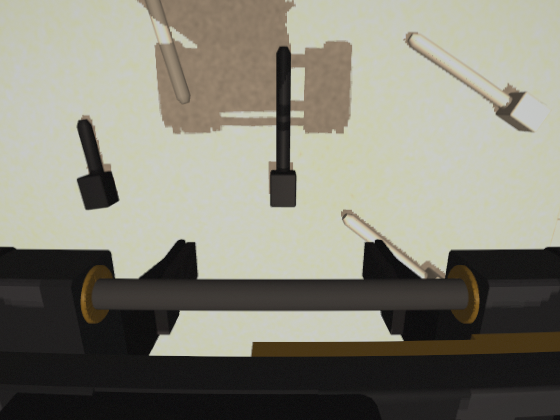

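View pics/c7.png

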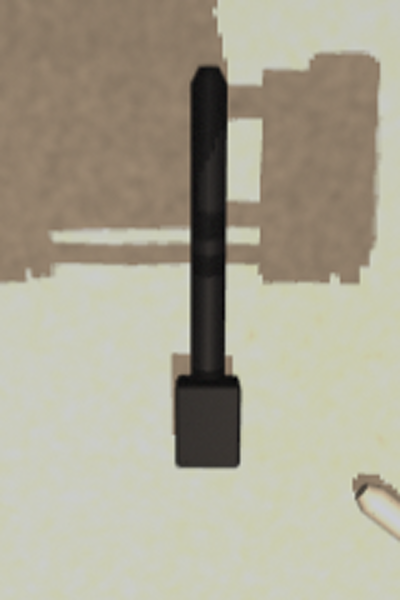

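The wrist close-up confirms the long black pin: block at (283,189), tip at (283,48). The short pin at (97,190) is the other black candidate, and the rest are white.

```bash
python3 - <<'E'
from h import *
w=load('w2')
f=lambda a:[(200+x/2.5,20+y/2.5) for x,y in a]
Q=at_z(w,f([(177,466),(240,466),(240,388),(177,388),(240,377),(177,377)]),.026);print(Q.round(4).tolist())
print('w',np.linalg.norm(Q[0]-Q[1]),'l',np.linalg.norm(Q[1]-Q[2]),np.linalg.norm(Q[1]-Q[4]))
T=at_z(w,f([(208,67),(208.5,350)]),.007);print(T)
Qc=Q[[0,1,4,5]].mean(0);d=T[0]-Qc;print('ctr',Qc,'yaw',np.arctan2(-d[0],d[1]),np.linalg.norm(d[:2]))
d=T[0]-T[1];print('yaw rod',np.arctan2(-d[0],d[1]))
E
```

```text
[[0.6259, -0.2882, 0.026], [0.651, -0.2872, 0.026], [0.6495, -0.2556, 0.026], [0.6249, -0.2565, 0.026], [0.6492, -0.2513, 0.026], [0.6248, -0.2522, 0.026]]
w 0.025187443242081324 l 0.03165502610074766 0.03599211998074816
[[ 0.63250222 -0.13708261  0.007     ]
 [ 0.63689325 -0.24403027  0.007     ]]
ctr [ 0.63773339 -0.26970464  0.026     ] yaw 0.03942372159777335 0.1327251582573019
yaw rod 0.04103470310258569
```

```bash
python3 -c "
from h import *
print(delta([.6378,-.270,.073],np.pi/2+.0405))"
```

```text
('shift', array([-0.0053,  0.0028,  0.1869]), 'turn', array([-0.0003, -0.0011, -0.0016]))
```

arm_command([
  [100,[-0.005,0.003,0.03],[0,0,0]],
  [100,[-0.005,0.003,0.06],[0,0,0]],
  [100,[-0.005,0.003,0.09],[0,0,0]],
  [100,[-0.005,0.003,0.115],[0,0,0]],
  [100,[-0.005,0.003,0.135],[0,0,0]],
  [100,[-0.005,0.003,0.152],[0,0,0]],
  [100,[-0.005,0.003,0.167],[0,0,0]],
  [100,[-0.005,0.003,0.178],[0,0,0]],
  [100,[-0.005,0.003,0.185],[0,0,0]],
  [100,[-0.005,0.003,0.186],[0,0,0]],
])

```text
time: 3.58
ee_pos: [0.6377, -0.2698, 0.0732]
eef_rot: [0.693, 0.721, -0.0, -0.001]
ft_force: [0.6, -0.3, 0.0]
width: 0.0868
```

```bash
python3 -c "
from h import *
snap('wrist','w3');print(read_state()['ee_pos'])
print(delta([.6378,-.270,.073],np.pi/2+.0405))"
```

```text
[ 0.63792378 -0.27029274  0.07396153]
('shift', array([ 0.0003, -0.0001,  0.001 ]), 'turn', array([-0.0003, -0.0004, -0.0018]))
```

View pics/w3.png

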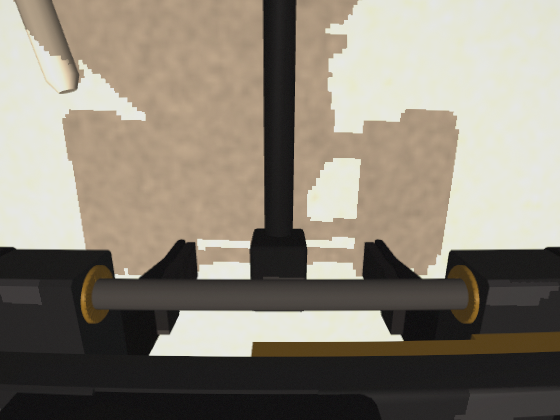

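The block sits centred between the fingers at (279,270), so I'll close.

arm_command([
  [60,[0,0,0],[0,0,0]],
  [40,[0,0,0],[0,0,0]],
  [10,[0,0,0],[0,0,0]],
  [10,[0,0,0],[0,0,0]],
  [10,[0,0,0],[0,0,0]],
  [10,[0,0,0],[0,0,0]],
  [10,[0,0,0],[0,0,0]],
  [10,[0,0,0],[0,0,0]],
  [10,[0,0,0],[0,0,0]],
  [10,[0,0,0],[0,0,0]],
], squeeze=35)

```text
time: 4.47
ee_pos: [0.6378, -0.2708, 0.0742]
eef_rot: [0.694, 0.72, 0.0, -0.0]
ft_force: [-0.8, -0.4, -0.2]
width: 0.0282
```

arm_command([
  [10,[0,0,0],[0,0,0]],
  [10,[0,0,0],[0,0,0]],
  [10,[0,0,-0.01],[0,0,0]],
  [10,[0,0,-0.025],[0,0,0]],
  [10,[0,0,-0.045],[0,0,0]],
  [10,[0,0,-0.065],[0,0,0]],
  [10,[0,0,-0.085],[0,0,0]],
  [10,[0,0,-0.1],[0,0,0]],
  [10,[0,0,-0.11],[0,0,0]],
  [10,[0,0,-0.11],[0,0,0]],
])

```text
time: 5.3
ee_pos: [0.6388, -0.2715, 0.188]
eef_rot: [0.694, 0.72, 0.001, 0.002]
ft_force: [-0.2, 0.2, 0.9]
width: 0.0256
```

```bash
python3 -c "
from h import *
snap('wrist','w4');snap('side','s4');print(read_state()['ee_pos'],read_state()['width'])
crop('s4',200,100,240,180,3.3,'c8')"
```

```text
[ 0.63782841 -0.27078249  0.18444429] 0.02564931388042511
```

View pics/w4.png

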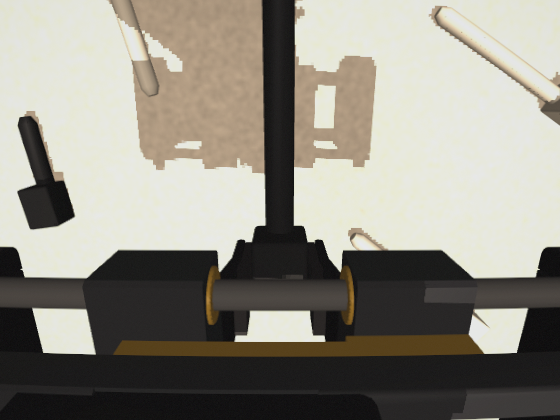

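View pics/c8.png

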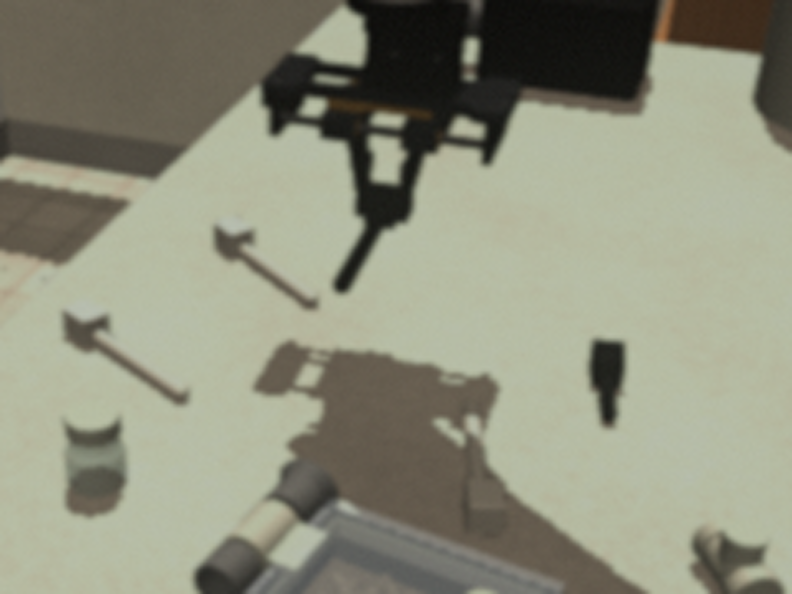

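```bash
python3 -c "
from h import *
print(delta([.5633,-.1184,.1475],np.pi/2-.178))"
```

```text
('shift', array([ 0.1551, -0.0687,  0.0369]), 'turn', array([ 5.000e-04, -1.000e-04,  2.161e-01]))
```

arm_command([
  [10,[0.022,-0.01,0.0],[0,0,0.031]],
  [10,[0.044,-0.02,0.0],[0,0,0.062]],
  [10,[0.066,-0.03,0.005],[0,0,0.093]],
  [10,[0.088,-0.04,0.012],[0,0,0.124]],
  [10,[0.11,-0.05,0.02],[0,0,0.155]],
  [10,[0.132,-0.06,0.028],[0,0,0.186]],
  [10,[0.148,-0.0655,0.034],[0,0,0.206]],
  [10,[0.155,-0.0685,0.037],[0,0,0.216]],
  [10,[0.155,-0.0685,0.037],[0,0,0.216]],
  [10,[0.155,-0.0685,0.037],[0,0,0.216]],
])

```text
time: 6.23
ee_pos: [0.5635, -0.1191, 0.1471]
eef_rot: [0.767, 0.642, -0.0, 0.0]
ft_force: [-0.5, 0.7, -1.1]
width: 0.0258
```

```bash
python3 -c "
from h import *
snap('wrist','w5');snap('side','s5');snap('scene','sc5');print(read_state()['ee_pos'],read_state()['width'])
print(delta([.5633,-.1184,.1475],np.pi/2-.178))
crop('s5',200,150,180,135,4.4,'c9');crop('sc5',220,120,150,112,5.3,'c10')"
```

```text
[ 0.56385314 -0.12013523  0.14755432] 0.025958543315813102
('shift', array([ 0.0016, -0.0009,  0.0001]), 'turn', array([ 0.0008,  0.0006, -0.0013]))
```

View pics/w5.png

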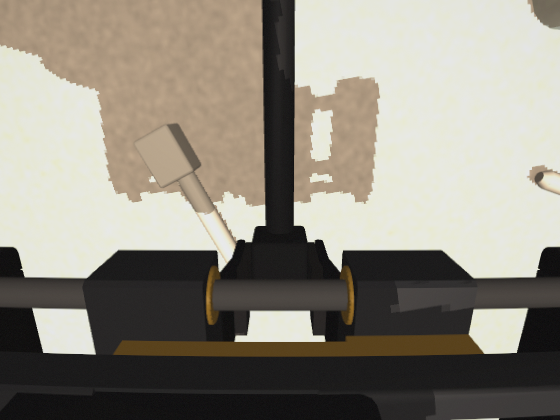

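View pics/c9.png

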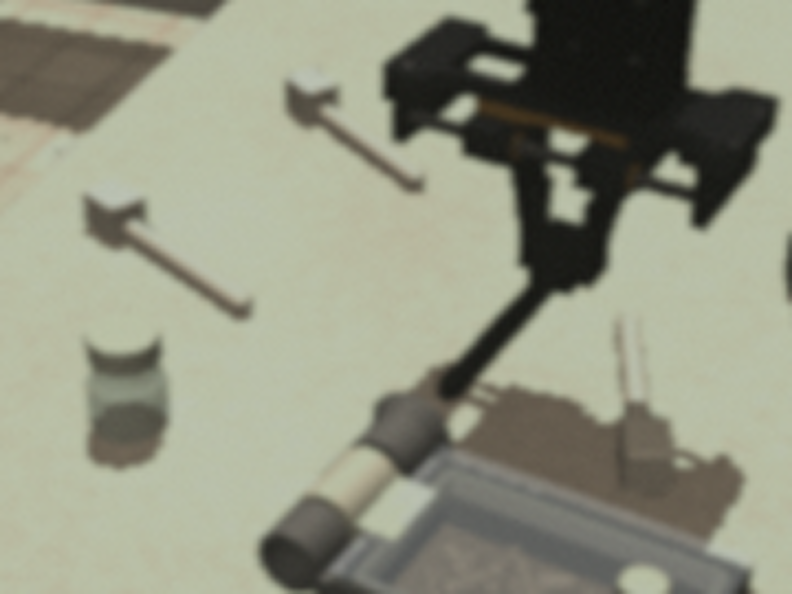

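View pics/c10.png

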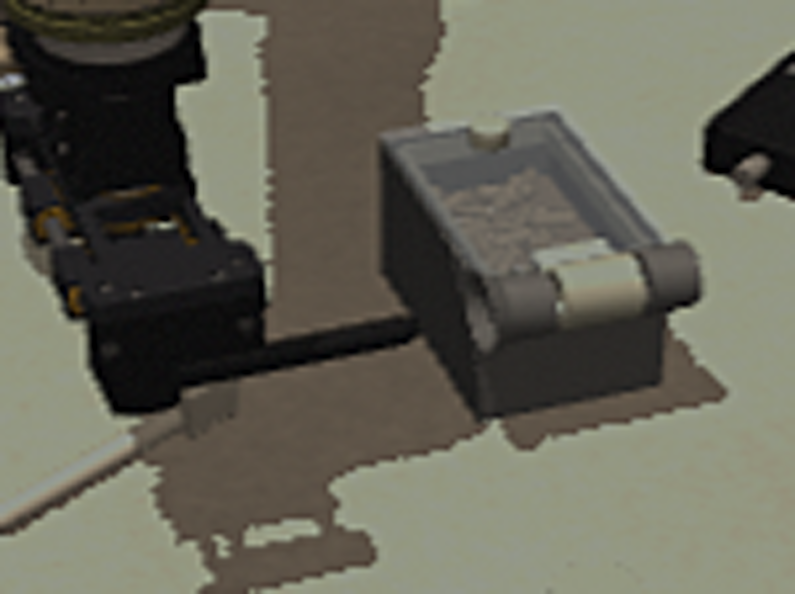

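```bash
python3 - <<'E'
from fit import *
T=Bx([.5925,.044,-.178]); P=tr(T,[(0,y,0) for y in(-.1,-.03,0,.108)])
for t,o,k in(('s5',(200,150),4.4),('sc5',(220,120),5.3)):
    c=load(t);q=proj(c,P);print(t,((q-o)*k).round(0).tolist(), 'flare L/R', ((proj(c,tr(T,[(-.018,0,0),(.018,0,0),(0,0,.018),(0,0,-.018)]))-o)*k).round(0).tolist())
    im=cv2.imread(f'pics/{t}.png');
    big=cv2.resize(im[o[1]:o[1]+135,o[0]:o[0]+180],None,fx=k,fy=k,interpolation=cv2.INTER_CUBIC)
    for p in (q-o)*k: cv2.circle(big,tuple(int(v) for v in p),3,(0,0,255),-1)
    th=np.linspace(0,2*np.pi,40)
    for y,r in((0,.018),(.108,.016)):
        cv2.polylines(big,[((proj(c,tr(T,np.c_[r*np.cos(th),0*th+y,r*np.sin(th)]))-o)*k).astype(int)],True,(0,255,0),1)
    cv2.imwrite(f'pics/ov_{t}.png',big[:600,:800])
E
```

```text
s5 [[505.0, 324.0], [440.0, 394.0], [410.0, 427.0], [286.0, 560.0]] flare L/R [[444.0, 439.0], [377.0, 414.0], [411.0, 396.0], [409.0, 457.0]]
sc5 [[271.0, 351.0], [413.0, 323.0], [473.0, 311.0], [683.0, 269.0]] flare L/R [[460.0, 291.0], [487.0, 331.0], [474.0, 279.0], [472.0, 342.0]]
```

View pics/ov_s5.png

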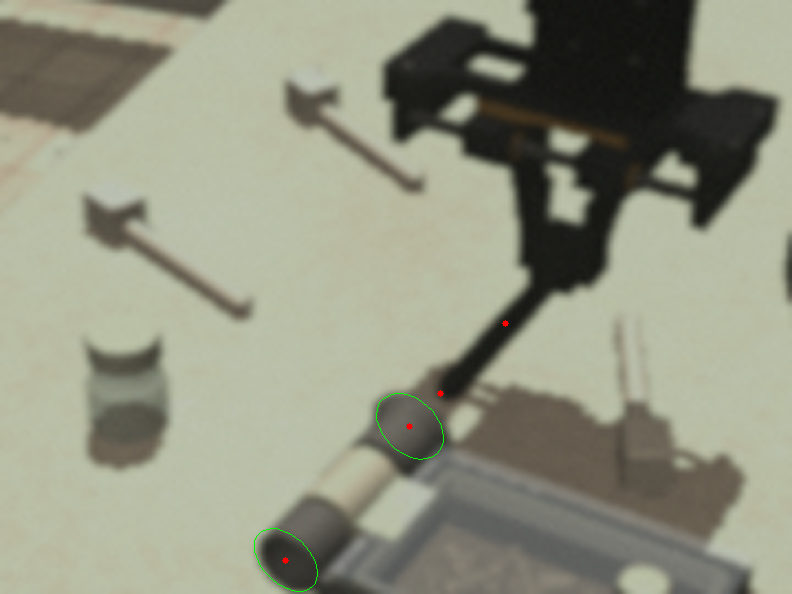

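View pics/ov_sc5.png

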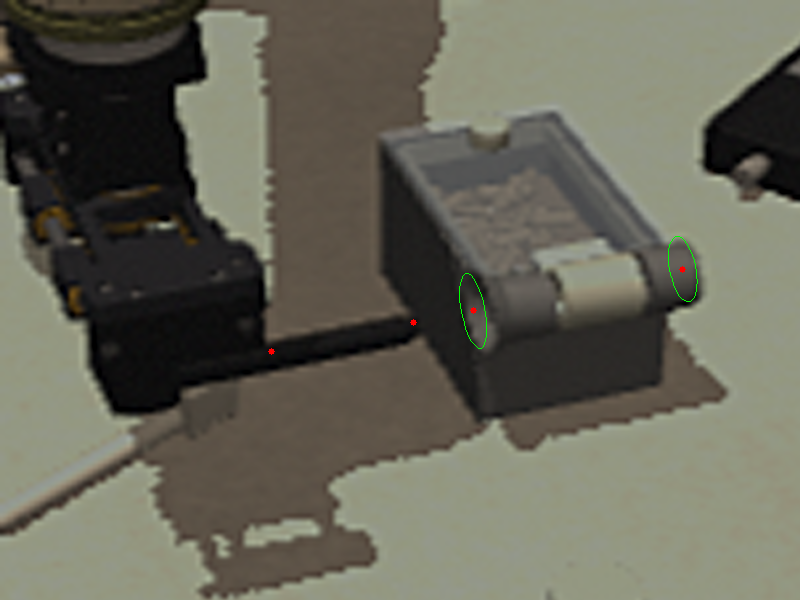

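The overlays agree with the pin and hinge to within about 2 mm, against 5 mm of bore slack. I'll insert in stages and watch the force.

arm_command([
  [10,[0.008,0,0],[0,0,0]],
  [10,[0.016,0,0],[0,0,0]],
  [10,[0.024,0,0],[0,0,0]],
  [10,[0.032,0,0],[0,0,0]],
  [10,[0.038,0,0],[0,0,0]],
  [10,[0.044,0,0],[0,0,0]],
  [10,[0.05,0,0],[0,0,0]],
  [10,[0.055,0,0],[0,0,0]],
  [10,[0.06,0,0],[0,0,0]],
  [10,[0.06,0,0],[0,0,0]],
])

```text
time: 7.22
ee_pos: [0.5743, -0.0582, 0.1472]
eef_rot: [0.767, 0.642, 0.0, -0.0]
ft_force: [-0.4, -0.2, -0.7]
width: 0.0257
```

```bash
python3 -c "
from h import *
snap('wrist','w6');snap('side','s6');snap('scene','sc6');s=read_state();print(s['ee_pos'],s['ft_force'],s['torque'])
T=np.array([.1771,.9842]);p=s['ee_pos'][:2]-[.5925,.044];print('s',p@T,'x',p@[.9842,-.1771])
crop('s6',200,180,160,120,5,'c11');crop('w6',180,0,200,150,4,'c12')"
```

```text
[ 0.57407123 -0.05984762  0.14726116] [-0.00399966 -0.03654998 -0.21639849] [-0.15071986  0.03380141 -0.02242074]
s -0.10547056251140277 x 0.0002538145514568969
```

View pics/w6.png

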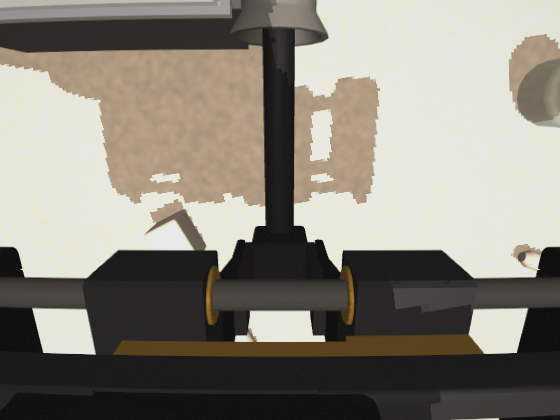

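View pics/c11.png

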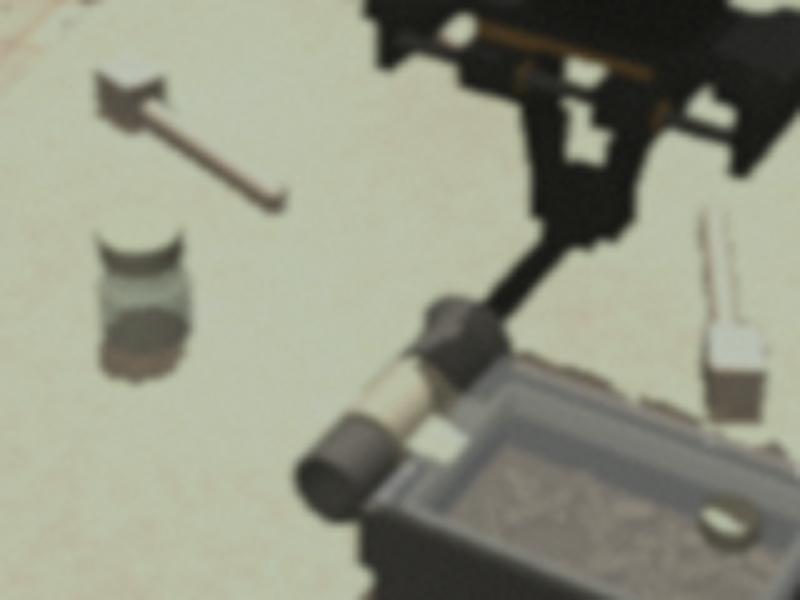

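The rod enters the flared mouth centred: rod at column 279, flare spanning 230-329. There is no contact force.

arm_command([
  [10,[0.006,0,0],[0,0,0]],
  [10,[0.012,0,0],[0,0,0]],
  [10,[0.018,0,0],[0,0,0]],
  [10,[0.024,0,0],[0,0,0]],
  [10,[0.03,0,0],[0,0,0]],
  [10,[0.036,0,0],[0,0,0]],
  [10,[0.042,0,0],[0,0,0]],
  [10,[0.047,0,0],[0,0,0]],
  [10,[0.05,0,0],[0,0,0]],
  [10,[0.05,0,0],[0,0,0]],
])

```text
time: 8.2
ee_pos: [0.5831, -0.0094, 0.1472]
eef_rot: [0.767, 0.642, 0.0, -0.0]
ft_force: [-1.0, 1.2, -0.8]
width: 0.026
```

```bash
python3 -c "
from h import *
snap('wrist','w7');snap('side','s7');s=read_state();print(s['ee_pos'],s['ft_force'],s['torque'])
T=np.array([.1771,.9842]);p=s['ee_pos'][:2]-[.5925,.044];print('s',p@T,'x',p@[.9842,-.1771])
crop('s7',200,180,160,120,5,'c13')"
```

```text
[ 0.58292583 -0.01043676  0.14721419] [-0.28676873 -0.6273416  -0.35128686] [-0.12214756  0.10392078 -0.02277892]
s -0.05527224613761472 x 0.00021784754403889183
```

View pics/w7.png

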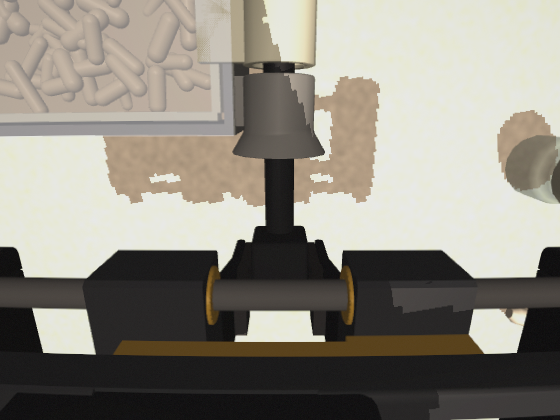

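View pics/c13.png

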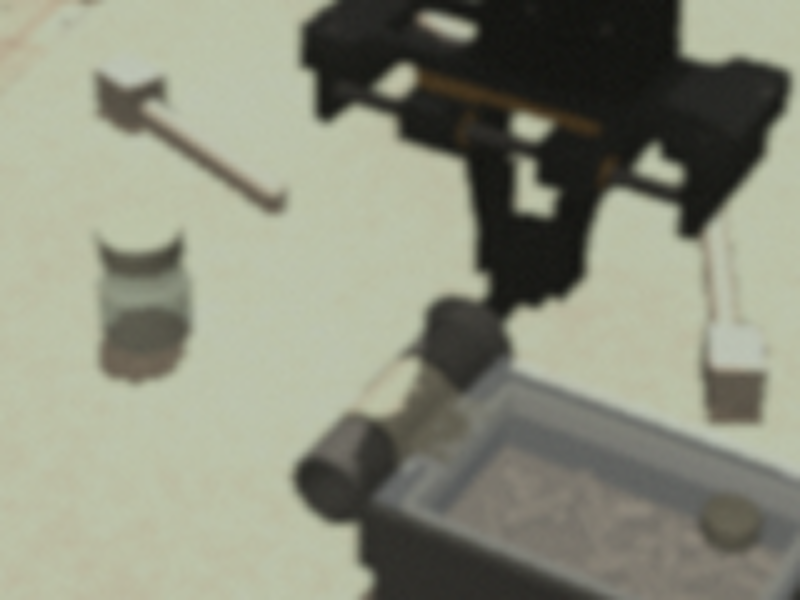

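The rod shows through the gap at (279,67), centred. I'll advance the remaining distance.

arm_command([
  [10,[0.005,0,0],[0,0,0]],
  [10,[0.01,0,0],[0,0,0]],
  [10,[0.015,0,0],[0,0,0]],
  [10,[0.02,0,0],[0,0,0]],
  [10,[0.024,0,0],[0,0,0]],
  [10,[0.028,0,0],[0,0,0]],
  [10,[0.031,0,0],[0,0,0]],
  [10,[0.034,0,0],[0,0,0]],
  [10,[0.036,0,0],[0,0,0]],
  [10,[0.036,0,0],[0,0,0]],
])

```text
time: 9.13
ee_pos: [0.5894, 0.0256, 0.1472]
eef_rot: [0.767, 0.642, 0.0, -0.0]
ft_force: [-0.9, -0.5, -1.0]
width: 0.0259
```

```bash
python3 -c "
from h import *
snap('wrist','w8');snap('side','s8');s=read_state();print(s['ee_pos'],s['ft_force'],s['torque'])
T=np.array([.1771,.9842]);p=s['ee_pos'][:2]-[.5925,.044];print('s',p@T,'x',p@[.9842,-.1771])
crop('s8',200,180,160,120,5,'c14')"
```

```text
[0.58932741 0.02503853 0.14723552] [ 0.29264512 -0.51352999 -1.07978477] [-0.11092303  0.06958884  0.02423932]
s -0.019223748684108987 x 0.00023561453037400083
```

View pics/w8.png

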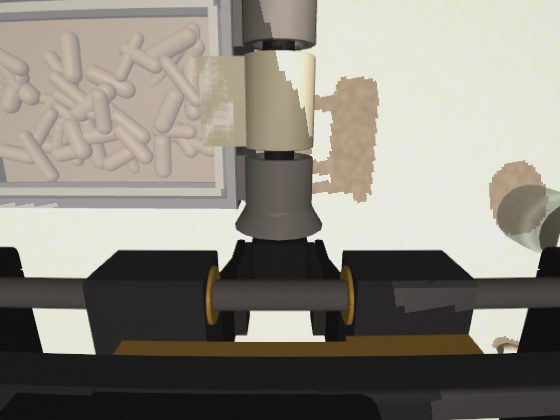

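View pics/c14.png

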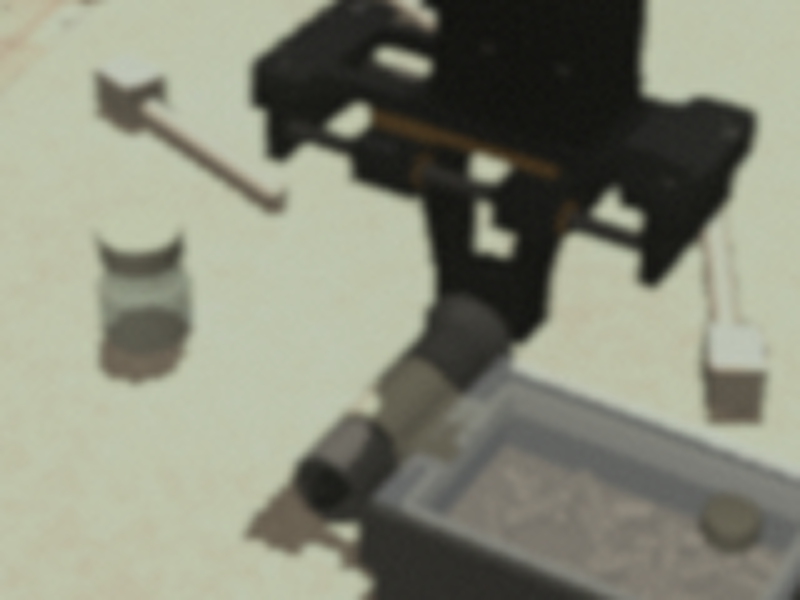

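Both gaps (279,44) and (279,155) show the rod, and the block is at the mouth. I'll lower it 4 mm, release and retract upwards.

arm_command([
  [10,[0.001,0,0.001],[0,0,0]],
  [10,[0.001,0,0.003],[0,0,0]],
  [10,[0.001,0,0.004],[0,0,0]],
  [10,[0.001,0,0.004],[0,0,0]],
  [35,[0.001,0,0.004],[0,0,0]],
  [40,[0.001,0,0.004],[0,0,0]],
  [50,[0.001,0,0.004],[0,0,0]],
  [50,[0.001,0,0.004],[0,0,0]],
  [50,[0.001,0,0.004],[0,0,0]],
  [50,[0.001,0,0.004],[0,0,0]],
])

```text
time: 10.07
ee_pos: [0.5895, 0.0261, 0.1433]
eef_rot: [0.767, 0.641, 0.0, -0.0]
ft_force: [-0.0, -0.7, -0.0]
width: 0.0427
```

```bash
python3 -c "
from h import *
snap('wrist','w9');s=read_state();print(s['ee_pos'],s['ft_force'],s['width'])"
```

```text
[0.5895368  0.02607389 0.14328423] [0.04813807 0.71281084 0.11920455] 0.0428661822581711
```

View pics/w9.png

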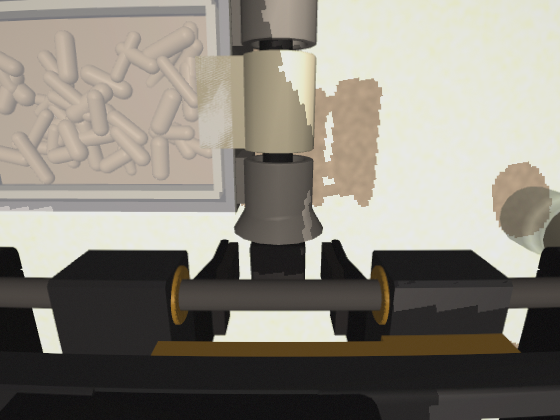

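The pin is released, with both fingers clear of the block at (277,262).

arm_command([
  [50,[0,0,-0.008],[0,0,0]],
  [50,[0,0,-0.02],[0,0,0]],
  [50,[0,0,-0.035],[0,0,0]],
  [50,[0,0,-0.055],[0,0,0]],
  [50,[-0.005,0,-0.075],[0,0,0]],
  [50,[-0.02,0,-0.095],[0,0,0]],
  [50,[-0.035,0,-0.115],[0,0,0]],
  [50,[-0.05,0,-0.13],[0,0,0]],
  [50,[-0.06,0,-0.14],[0,0,0]],
  [50,[-0.06,0,-0.14],[0,0,0]],
])

```text
time: 10.95
ee_pos: [0.5793, -0.0358, 0.2865]
eef_rot: [0.768, 0.64, 0.002, 0.001]
ft_force: [0.7, -0.6, 0.2]
width: 0.043
```

```bash
python3 - <<'E'
from h import *
snap('wrist','w10');snap('side','s10');snap('scene','sc10');s=read_state();print(s['time'],s['ee_pos'],s['ft_force'])
crop('w10',200,20,160,225,2.6,'c15');crop('s10',200,180,160,120,5,'c16')
crop('sc10',155,120,220,165,3.6,'c17')
E
```

```text
11.1 [ 0.57873653 -0.03186298  0.28251121] [ 0.04355499 -0.2383383  -0.53184533]
```

View pics/c15.png

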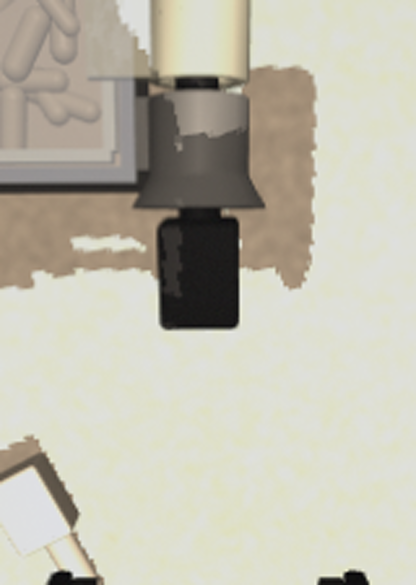

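View pics/c16.png

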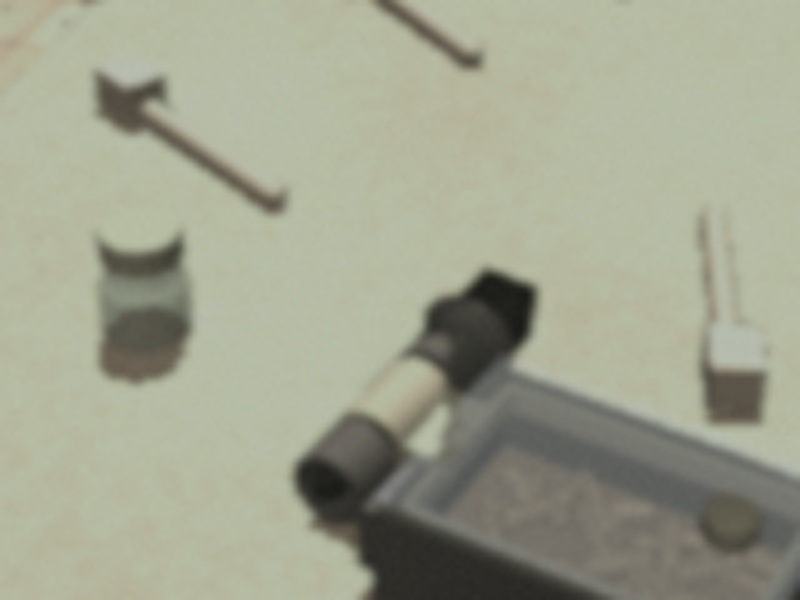

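View pics/c17.png

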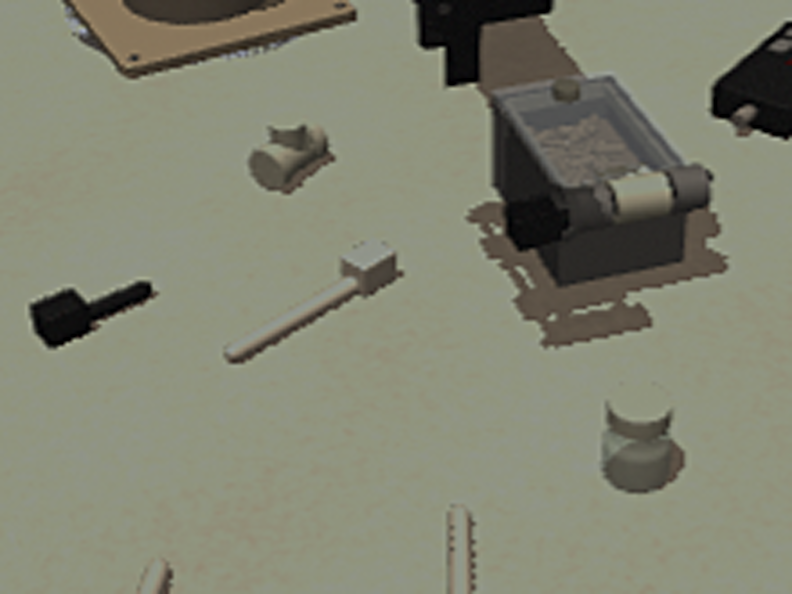

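```bash
python3 - <<'E'
from h import *
w=load('w10')
f=lambda a:[(200+x/2.6,20+y/2.6) for x,y in a]
Q=at_z(w,f([(161,327),(239,327),(239,220),(161,220)]),.094)
e=np.array([[.9842,-.1771],[.1771,.9842]])
L=(Q[:,:2]-[.5925,.044])@e.T;print(L.round(4).tolist(),L.mean(0))
d=L[2]+L[3]-L[0]-L[1];print('angle',np.arctan2(d[0],d[1]))
# lid knob check vs start
E
```

```text
[[-0.0121, -0.0371], [0.0128, -0.0372], [0.0126, -0.0041], [-0.0116, -0.004]] [ 0.00043431 -0.02060005]
angle 0.0056196348048215645
```

```bash
python3 - <<'E'
from h import *
s0=load('scene0')['pixels'].astype(int);s1=load('sc10')['pixels'].astype(int)
print('short pin region diff',np.abs(s0-s1)[195:220,160:200].max(), 'lid',np.median(np.abs(s0-s1)[145:172,300:340]))
print(read_state()['joint_vel'].round(3)); print(close_job())
E
```

```text
short pin region diff 7 lid 3.0
[-0.005  0.014 -0.01   0.007  0.    -0.001  0.001]
the job is handed in; nothing more can be done
None
```

I slid the long black pin through all three hinge knuckles from the flared end and let go of it. I then pulled the gripper clear and handed the job in at about 11 s of the 42 s allowed.

- **Pin position:** The last wrist picture puts its origin about 21 mm before the mouth (limit 29 mm), so the grip block is about 4 mm short of touching the first knuckle. It is about 0.4 mm off to the side and within 0.01 rad of the hinge axis. I did not measure its height directly, but the pictures show it seated in the bore.
- **Forces:** The wrist force readings at the end of each move stayed around 1 N, with no sign of jamming.
- **Short pin and lid:** Comparing the first and last scene pictures showed no change at the short pin and no visible shift of the lid.
- **Disagreement:** The fixed cameras and the wrist measurements differed by about 2 mm. That is within the stated calibration and the 5 mm of slack in the bore, so I made no correction.
- **Early estimate corrected:** My first hinge angle from the fixed cameras was off by about 0.08 rad. I replaced it with the wrist-camera value before inserting the pin.

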